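Set the lens drilling jig and hold its bush plate home over the locating pin

ROBOT

A 7-joint arm with a two-finger parallel gripper is mounted at the origin on a cart in front of the work surface, level with it; the furniture and walls round the work are solid. World frame = base frame: x ahead of the robot, y to its left, z up, the work surface at z = 0. Lengths are in m, angles in rad, forces in N, time in s.
With the tool pointing down it reaches from about 0.4 to 0.9 m from the base axis. Payload 5.6 kg.
Tool frame: the origin (TCP) lies midway between the tips of the shut fingers; the grasp point (between the pads) lies 19 mm behind it; z points along the fingers, y is the line along which they close (so a half turn about z gives the same grasp; the last joint's range is limited). The gripper opens to 92 mm and grips with 3 to 60 N. Pads are 20 mm wide; open, the fingers measure 128 mm over their backs; the gripper's body (75 mm by 189 mm) begins 69 mm behind the grasp point.
Start: joints at [-1.368, 0.468, -0.012, 1.603, 0.006, 1.071, -0.056], TCP at [0.158, 0.63, 0.215] pointing down, gripper open.
Joint ranges: [-2.53, 2.53], [-0.31, 2.02], [-1.57, 1.55], [0.28, 2.44], [-1.29, 4.43], [0.15, 1.84], [-2.92, 2.92]. Speed limits (rad/s): [2.57, 2.57, 3.14, 3.14, 3.14, 3.14, 3.14].

INTERFACE

Orientations are given as a rotation vector (axis times angle).
In Python, from cell import arm, vision, workorder gives the robot as it stands. The module is installed in compiled form; this text tells all that it offers.
- The arm moves only by the tool play_rows, never from a script. Its argument "moves" is text: rows parted by semicolons, each of 7 numbers parted by spaces: the gripper's target within -1 to 1 (fully open at 1, half-way at 0, shut at -1), then the shift along the tool's x, y, z in units of 300 mm (1.0 is 300 mm), then the turn, a rotation vector about the tool's x, y, z in units of 180 degrees (1.0 is 180 degrees). In form: hand x y z wx wy wz; .... A call has 1 to 20 rows; each row is the pose to reach, as a shift and turn from the pose commanded when the call began, along the tool's axes at that moment, turning the shorter way round; what a row does not reach only later rows make up. A row lasts 1/12 s, in which the tool goes at most 41.7 mm and 7.16 degrees, less where a joint would pass 70% of its speed; a pose out of reach is approached as far as the arm can. A call with a number of a shift or a turn outside -1 to 1 is refused whole. A call with a gripper value outside its range is refused whole. The fingers move at their own pace and stop on an object; "grip_force" is the grip in N (left out, the last holds). Time passes only in rows, so rows that repeat a pose let the fingers close. It gives the time, the measured TCP pose, the force, the opening and the grip force at its end, in the units of the state.
- arm.get_state(): the state, without advancing time (a new reading comes with each control period).
- vision.get_image(name): name is "scene" or "top"; returns the picture (400x640x3 uint8, red, green, blue); there is no depth.
- vision.calibration(name): a dict with "fx", "fy", "cx", "cy" (pixels), "dist" ([k1, k2, p1, p2, k3] as OpenCV has them; the pictures are not rectified), "R" (3x3) and "t" (3): a world point X has camera coordinates R X + t. Camera axes: x right, y down, z forward; pixel columns grow to the right and rows downward; lengths in m; the calibration is good to about 2 mm. A picture is of the moment at which its call begins. calibration takes no time and is no camera call.
- workorder.job_done(): hands the job in; it is judged then, once.
The state is a dict: "t": time; "q": joint angles; "qvel": joint speeds; "joint_efforts": joint torques, N m; "eef_pos": TCP position; "orientation": TCP orientation; "force": force on the tool from outside, world axes, zero at the start; "torque": the same for the moment, N m; "opening": opening from 0.0 (shut) to 1.0 (fully open); "grasp_force": force on a finger pad.
Only numpy, scipy, OpenCV 4.12 (cv2) and the standard library are available. Lean on these libraries where they do the work, as an engineer would, in place of code of your own. Each camera call takes 0.05 s, during which the arm holds its last target. There are 200 camera calls.

TASK

Set up the lens drilling jig: pull its sprung pin slide out by the tab until the long mark on the bar is level with the front face of the jig, and leave it there. Then lay the loose bush plate between the jig's guide cheeks with its two drill bushes over the lens, work it along until its hidden bore drops over the locating pin, and press it fully home against the spring lifters. Finish while still holding the plate pressed home, ready for drilling, and do not disturb the other things on the bench.

Things in the scene. Friction and masses are not known exactly. Their poses are not given: they have to be found in the camera images.
- jig: Aluminium lens drilling jig, screwed to the bench, 180 x 104 x 46 mm (jig x, y, z; four lugs stick out 17 mm at the sides). Origin: centre of its underside. Jig x runs along the rails from the front end (-x, pull tab) to the lens end (+x). Guide cheeks 12 mm thick along both long sides: inner faces at y = +-40 mm, tops at z = 46 mm, open at both ends. A clear lens is fixed in the nest at x = 54 mm.
- jig_seat (a point): Point in the jig at x = -10, y = 0, z = 30 mm: where the plate's origin ends up when fully home with the slide at the long mark. z = 30 mm is the top of the 8 mm wide seat ledges inside the cheeks. Four sprung lifter pins (jig x = -45 and 25, y = +-36 mm) stand 5 mm above the ledges and keep the plate 5 mm off its seat unless pressed; pressing it home takes about 10 N.
- pin_slide (a joint): How far the pin slide is pulled out towards jig -x, in m: 0 = pushed home, 0.040 = end stop. 0.025 = the long mark across the bar is level with the jig's front face; short marks every 5 mm, half a division either way will do. A return spring and a drag pad act on it: about 10 N pull it out, about 5 N push it back, and it stays where it is let go.
- pin_tip (a point): Tip of the upright steel locating pin on the pin slide, at jig x = 15 mm minus the joint value, y = 0, z = 41 mm (11 mm above the seat ledges). The pin is 10 mm in diameter with a conical point 4 mm long; the plate hides it while being fitted.
- pull_tab (a point): Centre of the graspable part of the upright flat steel tab at the front end of the pin slide, 44 mm above the bench. The tab is 12 mm thick along jig x, 36 mm wide along jig y, top 56 mm above the bench; it moves with the slide, at jig x = -126 mm minus the joint value. Gap to the jig's front: 30 mm when home. The bar below reaches up to 20 mm, close to the tab to 26 mm.
- bush_plate: The loose bush plate, steel-grey, 116 x 78 x 14 mm (plate x, y, z), 0.33 kg, lying flat on the bench at first. Origin: centre of its underside, also the mouth of its hidden blind bore (round, 12 mm diameter, 12 mm deep), directly below the grip. Fitted right, plate x points along jig x; between the cheeks it has 1 mm of room on each side.
- plate_grip (a point): Centre of the black upright block grip on top of the plate, 30 mm above the plate's underside: 18 mm thick along plate x, 46 mm long along plate y, from 14 to 46 mm above the underside (sides flat, edges rounded 5 mm).
- plate_bushes (a point): Point midway between the two round drill bushes on the plate's top face (13 mm diameter, 3 mm proud, 20 mm apart), 40 mm towards plate +x from the plate's centre; this end goes towards the lens.
- loupe: Bystander: black eye loupe, 35 mm across, 37 mm tall, origin under its centre.
- driver_loose: Bystander: small screwdriver lying on the bench, 114 x 32 x 15 mm, origin under its centre.
- cap: Bystander: white toothed cap, 37 mm across, 12 mm tall, origin under its centre.

How it is judged:
By the outcome, as a careful person would: the job done as asked, in the order asked, and still so for the second after the job is handed in, while the arm keeps its last pose, push and grip.
It also fails if it takes over 58 s, if anything falls off the work surface, if the arm or the gripper's body presses on something with over 40 N, if the wrist force passes 120 N, or if a joint passes its speed limit or range.

## Working session

There is one attempt and no reset: what is moved stays moved. The work goes in short steps, Python scripts to look and compute and a tool call to move; the robot and the scene stay as the last step left them, time stands still between calls to the robot, and variables do not carry over. Pictures are saved under pics/ and viewed, at most 10 in all, crops included, and the job is handed in when it is done.

Besides the shell and the picture viewer there is one more tool, called as name(argument=value, ...), one argument or row to a line, values as JSON. play_rows: Moves the arm, as the interface text tells. Shifts and turns lie within -1 to 1; 1 stands for 300 mm of shift or 180 degrees of turn. Its arguments: {"type":"object","properties":{"moves":{"type":"string"},"grip_force":{"type":"number"}},"required":["moves"]}

```bash
mkdir -p pics; python3 - <<'E'
from cell import arm, vision
import cv2
s=arm.get_state(); print({k:s[k] for k in ('t','eef_pos','orientation','force','opening')})
for n in ('scene','top'):
    cv2.imwrite(f'pics/{n}0.png',vision.get_image(n)[:,:,::-1]); c=vision.calibration(n); print(n,c)
E
```

```text
{'t': 0.0, 'eef_pos': array([0.15809725, 0.62987497, 0.21363491]), 'orientation': array([-3.85290636e-01, -3.11778297e+00,  2.78636556e-03]), 'force': array([-0.98678599, -0.24714619, -0.53799235]), 'opening': 0.9990941899077815}
scene {'fx': 486.735141319836, 'fy': 486.735141319836, 'cx': 322.3062839662356, 'cy': 208.17956349098975, 'dist': array([0.03301727, 0.        , 0.        , 0.        , 0.        ]), 'R': array([[ 0.77483429, -0.63210389, -0.00874575],
       [-0.34925741, -0.41650701, -0.83936951],
       [ 0.52692607,  0.6534268 , -0.54349088]]), 't': array([-0.2133608 ,  0.34370668,  0.43941644])}
top {'fx': 402.0267539440467, 'fy': 402.0267539440467, 'cx': 317.7314865497219, 'cy': 192.3998543769639, 'dist': array([-0.10229523,  0.        ,  0.        ,  0.        ,  0.        ]), 'R': array([[-0.0180043 , -0.99974029, -0.01397133],
       [-0.98560941,  0.02009537, -0.16783998],
       [ 0.16807715,  0.01074843, -0.98571524]]), 't': array([0.33457581, 0.50842442, 0.81502288])}
```

View pics/scene0.png

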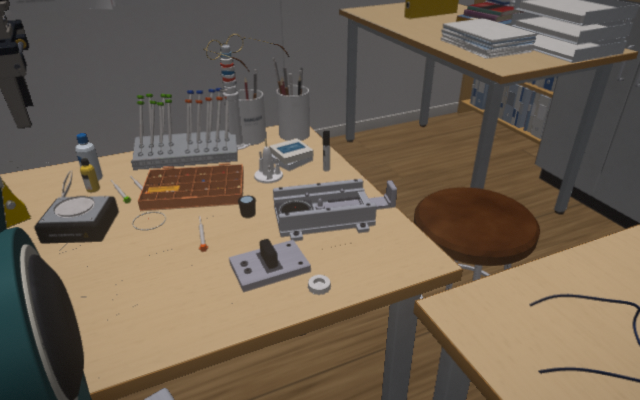

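View pics/top0.png

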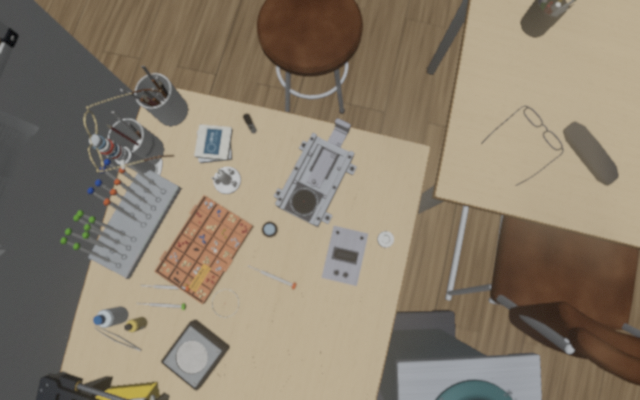

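The scene view shows the jig around (325,205) with its pull tab at (390,195), the plate at (270,262), the loupe at (248,206) and the cap at (319,284). In the top view the jig runs from the tab at (340,130) to the lens at (304,203). The plate is at (345,256), its bushes at the lower end around (340,273).

```bash
python3 - <<'E'
import cv2
a=cv2.imread('pics/top0.png')[110:300,250:410]; cv2.imwrite('pics/topc.png',cv2.resize(a,None,fx=3.15,fy=3.15,interpolation=cv2.INTER_CUBIC))
a=cv2.imread('pics/scene0.png')[170:300,220:410]; cv2.imwrite('pics/scenec.png',cv2.resize(a,None,fx=4,fy=4,interpolation=cv2.INTER_CUBIC))
E
```

```text
(no output)
```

View pics/topc.png

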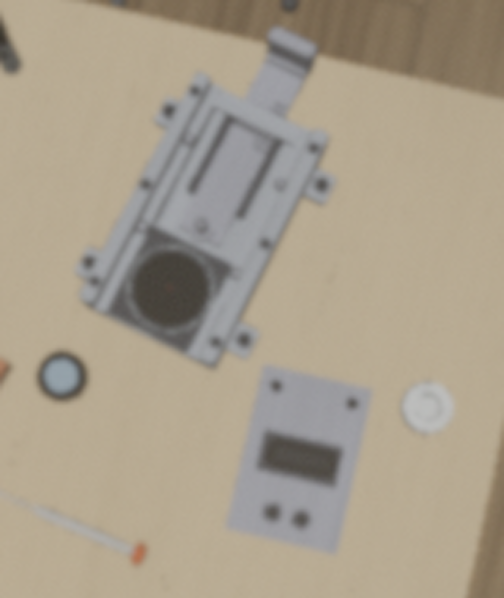

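View pics/scenec.png

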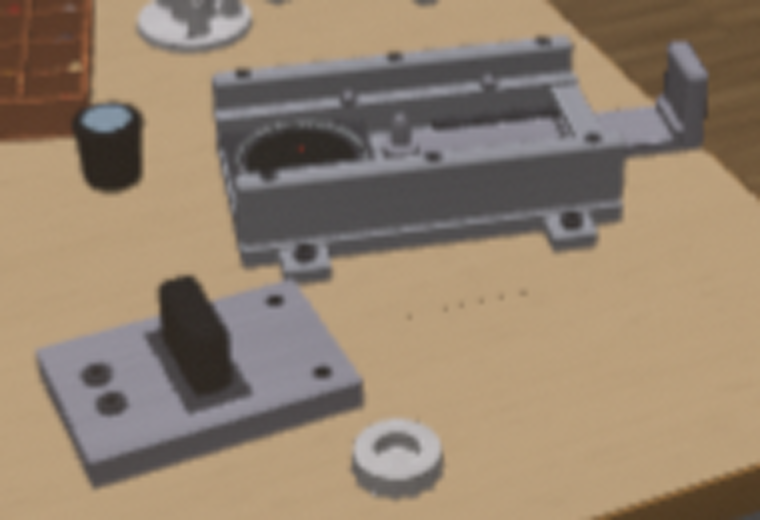

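The crops give usable features. In the top crop, the six dark screws on the cheek tops (z=46) are at (195,90), (146,184), (95,281), (315,148), (265,243) and (215,341). The plate holes are at (276,385) and (352,403), the bushes at (272,512) and (300,519), and the tab top at (292,43). The scene crop shows the same features, with the bush end pointing away from the tab.

```bash
cat > h.py <<'E'
import numpy as np, cv2
from cell import arm, vision
CAL={n:vision.calibration(n) for n in('scene','top')}
def rays(n,px):
    c=CAL[n];K=np.array([[c['fx'],0,c['cx']],[0,c['fy'],c['cy']],[0,0,1]])
    u=cv2.undistortPoints(np.array(px,float).reshape(-1,1,2),K,c['dist']).reshape(-1,2)
    d=np.c_[u,np.ones(len(u))]@c['R']; return -c['R'].T@c['t'],d
def plane(n,px,z):
    o,d=rays(n,px); return o+d*((z-o[2])/d[:,2])[:,None]
def tri(pt,ps):
    o1,d1=rays('top',pt);o2,d2=rays('scene',ps);out=[]
    for a,b in zip(d1,d2):
        s=np.linalg.lstsq(np.c_[a,-b],o2-o1,rcond=None)[0]; p,q=o1+a*s[0],o2+b*s[1]; out.append(np.r_[(p+q)/2,np.linalg.norm(p-q)])
    return np.array(out)
def dark(img,p,r=3):
    g=cv2.cvtColor(img,cv2.COLOR_BGR2GRAY).astype(float);x0,y0=np.round(p).astype(int)
    w=g[y0-r:y0+r+1,x0-r:x0+r+1];w=np.clip(np.median(w)-8-w,0,None);yy,xx=np.mgrid[y0-r:y0+r+1,x0-r:x0+r+1]
    return np.array([(w*xx).sum(),(w*yy).sum()])/w.sum() if w.sum() else np.array(p)
def proj(n,X):
    c=CAL[n];K=np.array([[c['fx'],0,c['cx']],[0,c['fy'],c['cy']],[0,0,1]])
    return cv2.projectPoints(np.array(X,float).reshape(-1,1,3),cv2.Rodrigues(c['R'])[0],c['t'],K,c['dist'])[0].reshape(-1,2)
E
cat > m.py <<'E'
from h import *
np.set_printoptions(precision=4,suppress=True)
T=cv2.imread('pics/top0.png');S=cv2.imread('pics/scene0.png')
tc=lambda L:np.array(L,float)/3.15+[250,110]-0.34
sc=lambda L:np.array(L,float)/4+[220,170]-0.37
# screws: y-left cheek front,mid,lens then right
st=tc([(195,90),(146,184),(95,281),(315,148),(265,243),(215,341)]); ss=sc([(544,40),(395,57),(243,73),(593,138),(433,155),(268,175)])
pt=tc([(276,385),(352,403),(272,512),(300,519)]); ps=sc([(275,300),(322,372),(97,374),(112,403)])
st2=np.array([dark(T,p,2) for p in st]);ss2=np.array([dark(S,p,2) for p in ss])
print(np.c_[st,st2,ss,ss2]); print('tri screws\n',tri(st2,ss2)); P=plane('top',st2,.046);Q=plane('scene',ss2,.046); print('top pl\n',P,'\nscene pl\n',Q)
pt2=np.array([dark(T,p,2) for p in pt]);ps2=np.array([dark(S,p,2) for p in ps])
print('plate tri\n',tri(pt2,ps2));print(plane('top',pt2,.0145),'\n',plane('scene',ps2,.0145))
for R in(P,Q):
    c=R.mean(0);d=(R[2]-R[0]+R[5]-R[3]);print('jig c',c,'ang',np.degrees(np.arctan2(d[1],d[0])),np.linalg.norm(d)/2,'across',np.linalg.norm(R[3]-R[0]))
tt=tc([(292,43)]);print('tab',plane('top',tt,.056))
E
python3 m.py
```

```text
[[311.5648 138.2314 311.6389 138.5    355.63   179.63   355.2745 179.9608]
 [296.0092 168.0727 296.     168.225  318.38   183.88   318.0641 183.8718]
 [279.8187 198.8663 279.6667 198.7647 280.38   187.88   280.094  188.1026]
 [349.66   156.6441 349.2667 156.5333 367.88   204.13   367.75   204.1327]
 [333.787  186.8029 333.9444 187.0139 327.88   208.38   327.7352 208.7805]
 [317.914  217.914  318.2131 218.2459 286.63   213.38   286.5742 211.4839]]
tri screws
 [[0.6348 0.336  0.0455 0.0003]
 [0.5683 0.371  0.0459 0.0008]
 [0.5023 0.4066 0.0452 0.0007]
 [0.592  0.255  0.0455 0.0008]
 [0.5254 0.29   0.0457 0.0005]
 [0.4587 0.3247 0.0505 0.0001]]
top pl
 [[0.6348 0.336  0.046 ]
 [0.5686 0.3708 0.046 ]
 [0.5025 0.4064 0.046 ]
 [0.5923 0.2548 0.046 ]
 [0.5256 0.2898 0.046 ]
 [0.4591 0.3247 0.046 ]] 
scene pl
 [[0.6341 0.3354 0.046 ]
 [0.5678 0.371  0.046 ]
 [0.5012 0.4056 0.046 ]
 [0.5911 0.2546 0.046 ]
 [0.5249 0.2897 0.046 ]
 [0.4626 0.3304 0.046 ]]
plate tri
 [[0.4313 0.2841 0.0136 0.0004]
 [0.418  0.232  0.0136 0.0006]
 [0.3447 0.2891 0.0164 0.0007]
 [0.3397 0.2696 0.0163 0.0003]]
[[0.4314 0.284  0.0145]
 [0.4182 0.2319 0.0145]
 [0.345  0.2888 0.0145]
 [0.3398 0.2694 0.0145]] 
 [[0.4305 0.2831 0.0145]
 [0.4171 0.2313 0.0145]
 [0.3455 0.2913 0.0145]
 [0.3406 0.2716 0.0145]]
jig c [0.5472 0.3304 0.046 ] ang 152.13866566216598 0.15009984077931587 across 0.09159019065957925
jig c [0.547  0.3311 0.046 ] ang 150.8327998066183 0.14968502500383576 across 0.0915324023508916
tab [[0.6648 0.2681 0.056 ]]
```

Triangulation agrees with the given sizes: the cheek screws come out at z≈46 mm and 92 mm apart, and the plate top at about 14 mm. Next I compute the moves to the tab.

```bash
cat >> h.py <<'E'
from scipy.spatial.transform import Rotation as Ro
JC=np.array([.5468,.3304]);JA=np.radians(152.14);U=np.array([np.cos(JA),np.sin(JA)]);V=np.array([-U[1],U[0]])
def jig(x,y=0): return JC+x*U+y*V
def tojig(p): d=np.array(p[:2])-JC; return np.array([d@U,d@V])*1000
def go(p,ang,frm=None):
    """units for tool TCP to p with tool z down, closing line at yaw ang"""
    s=arm.get_state();pos,R=(s['eef_pos'],Ro.from_rotvec(s['orientation'])) if frm is None else frm
    best=None
    for a in(ang,ang+np.pi):
        y=np.array([np.cos(a),np.sin(a),0]);z=np.array([0,0,-1.]);M=Ro.from_matrix(np.c_[np.cross(y,z),y,z]);r=(R.inv()*M).as_rotvec()
        if best is None or np.linalg.norm(r)<np.linalg.norm(best[0]):best=(r,M)
    sh=R.inv().apply(np.array(p)-pos)
    print('shift',np.round(sh/.3,4),'turn',np.round(best[0]/np.pi,4),'deg',np.round(np.degrees(np.linalg.norm(best[0])),1),'rows>=',np.linalg.norm(sh)/.0417,np.degrees(np.linalg.norm(best[0]))/7.16)
    return np.array(p),best[1]
E
cat > a.py <<'E'
from h import *
np.set_printoptions(precision=4,suppress=True)
tc=lambda L:np.array(L,float)/3.15+[250,110]-0.34
print('plate c',plane('top',tc([(263,366),(371,390),(337,552),(229,527)]),.014).mean(0),plane('top',tc([(300,458)]),.046))
s=arm.get_state();print('tool axes\n',Ro.from_rotvec(s['orientation']).as_matrix(),s['q'])
f=None
for x,z in((-.126,.13),(-.126,.031),(-.151,.031)):
    p=np.r_[jig(x),z];print(p);go(p,JA)
E
python3 a.py
```

```text
plate c [0.3811 0.2687 0.014 ] [[0.3808 0.2704 0.046 ]]
tool axes
 [[-0.9699  0.2434 -0.0003]
 [ 0.2434  0.9699 -0.0016]
 [-0.0001 -0.0016 -1.    ]] [-1.368   0.4683 -0.0116  1.6035  0.006   1.0714 -0.0563]
[0.6582 0.2715 0.13  ]
shift [-1.9076 -0.7526  0.2806] turn [-0.0005 -0.0003 -0.4235] deg 76.2 rows>= 14.8905338302142 10.646270391912582
[0.6582 0.2715 0.031 ]
shift [-1.9075 -0.7521  0.6106] turn [-0.0005 -0.0003 -0.4235] deg 76.2 rows>= 15.391590141935849 10.646270391912582
[0.6803 0.2598 0.031 ]
shift [-1.9885 -0.7719  0.6107] turn [-0.0005 -0.0003 -0.4235] deg 76.2 rows>= 15.962119386933807 10.646270391912582
```

play_rows(
  moves="-0.435 -0.12 -0.05 0 0 0 0.04; -0.435 -0.24 -0.09 0 0 0 0.08; -0.435 -0.36 -0.14 0 0 0 0.12; -0.435 -0.48 -0.19 0 0 0 0.16; -0.435 -0.6 -0.24 0 0 0 0.2; -0.435 -0.72 -0.28 0 0 0 0.24; -0.435 -0.84 -0.33 0 0 0 0.28; -0.435 -0.96 -0.38 0 0 0 0.32; -0.435 -0.96 -0.38 0 0 0 0.36; -0.435 -0.96 -0.38 0 0 0 0.4; -0.435 -0.96 -0.38 0 0 0 0.44; -0.435 -0.96 -0.38 0 0 0 0.48; -0.435 -0.96 -0.38 0 0 0 0.52; -0.435 -0.96 -0.38 0 0 0 0.55; -0.435 -0.96 -0.38 0 0 0 0.5765; -0.435 -0.96 -0.38 0 0 0 0.5765; -0.435 -0.96 -0.38 0 0 0 0.5765",
)

```text
t: 1.52
eef_pos: [0.4095, 0.4497, 0.2142]
orientation: [2.688, 1.625, -0.001]
force: [-0.8, -0.1, -1.1]
opening: 0.287
grasp_force: 0.0
```

```bash
cat > b.py <<'E'
from h import *
np.set_printoptions(precision=4,suppress=True)
s=arm.get_state();print(s['t'],s['eef_pos'],'q',s['q'],s['opening'],s['force'])
go(np.r_[jig(-.126),.13],JA)
E
python3 b.py
```

```text
1.5167 [0.4095 0.4497 0.2142] q [-1.2274  0.4136  0.4463  1.7341 -0.2022  1.0403 -1.1945] 0.28675604502272506 [-0.8495 -0.0766 -1.0803]
shift [-0.1403  1.0102  0.2809] turn [0.     0.0002 0.0009] deg 0.2 rows>= 7.610316140578008 0.02260128332345073
```

play_rows(
  moves="-0.435 -0.018 0.125 0.03 0 0 0; -0.435 -0.035 0.25 0.06 0 0 0; -0.435 -0.053 0.375 0.1 0 0 0; -0.435 -0.07 0.5 0.14 0 0 0; -0.435 -0.088 0.625 0.18 0 0 0; -0.435 -0.105 0.75 0.21 0 0 0; -0.435 -0.123 0.875 0.25 0 0 0; -0.435 -0.14 1 0.281 0 0 0.001; -0.435 -0.14 1 0.281 0 0 0.001; -0.435 -0.14 1 0.281 0 0 0.001; -0.435 -0.14 1 0.281 0 0 0.001",
)

```text
t: 2.43
eef_pos: [0.6549, 0.2729, 0.1298]
orientation: [-2.691, -1.618, 0.001]
force: [0.6, -0.1, 0.1]
opening: 0.28
grasp_force: 0.0
```

```bash
cat >> b.py <<'E'
go(np.r_[jig(-.126),.031],JA)
print('jigframe',tojig(s['eef_pos']))
S=vision.get_image('scene')[130:260,270:440,::-1]
import sys;cv2.imwrite(f'pics/{sys.argv[1]}.png',cv2.resize(S,None,fx=4.5,fy=4.5,interpolation=cv2.INTER_CUBIC))
E
python3 b.py s1
```

```text
2.4333 [0.6549 0.2729 0.1298] q [-0.7338  0.6794  0.4453  1.5293 -0.3269  1.0082 -0.6873] 0.2800119382398981 [ 0.6457 -0.0758  0.147 ]
shift [ 0.0011  0.012  -0.0006] turn [-0.0004  0.     -0.0006] deg 0.1 rows>= 0.08661635538945864 0.01862745808854601
shift [0.0012 0.0124 0.3294] turn [-0.0004  0.     -0.0006] deg 0.1 rows>= 2.371369777622378 0.01862745808854601
jigframe [-122.4081    0.3345]
```

View pics/s1.png

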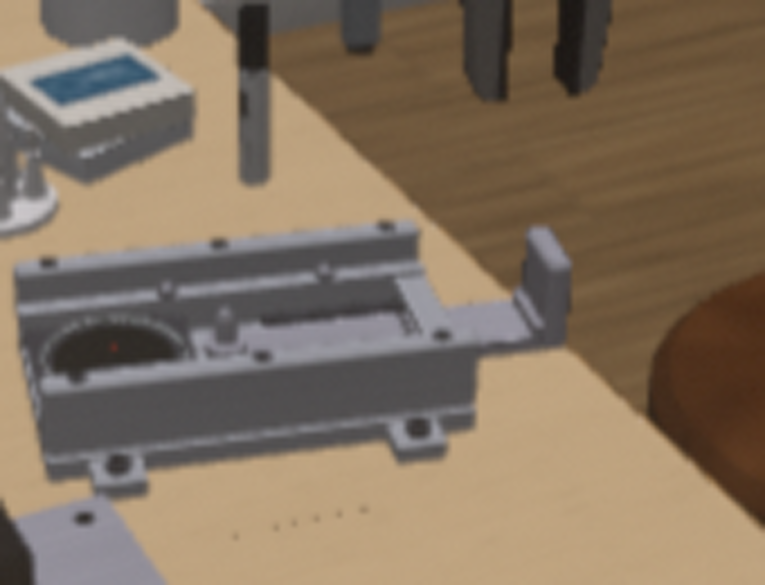

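The jig is unobstructed. The open fingers are at about (490,90) and (575,85) in the crop, above and beyond the tab. The tab's top face is around (550,249) in the crop. I check the tab position in both views.

```bash
python3 - <<'E'
from h import *
np.set_printoptions(precision=1,suppress=True)
f=lambda L:np.array(L,float)/4.5+[270,130]-.39
for p in plane('scene',f([(530,234),(550,229),(571,262),(552,272),(550,249)]),.056):print(tojig(p))
print('expected home tab top px',(proj('scene',[np.r_[jig(x,y),.056] for x in(-.120,-.132) for y in(-.018,.018)])-[270,130]+.39)*4.5)
print('top crop',(proj('top',[np.r_[jig(x,y),.056] for x in(-.120,-.132) for y in(-.018,.018)])-[250,110]+.34)*3.15)
E
```

```text
[-129.    -8.9]
[-138.7  -11.2]
[-138.6   17.4]
[-128.2   23.5]
[-133.4    5.2]
expected home tab top px [[503.5 225.9]
 [529.  267.5]
 [530.1 223. ]
 [556.5 264.4]]
top crop [[260.3  48.4]
 [307.   70.7]
 [267.9  33.7]
 [314.6  55.9]]
```

```bash
python3 - <<'E'
from h import *
np.set_printoptions(precision=1,suppress=True)
f=lambda L:np.array(L,float)/4.5+[270,130]-.39
tc=lambda L:np.array(L,float)/3.15+[250,110]-0.34
print('pin tip',[tojig(p) for p in plane('scene',f([(224,308)]),.041)],[tojig(p) for p in plane('top',tc([(202,222)]),.041)])
print('front face edge',[tojig(p) for p in plane('scene',f([(470,345),(417,225),(15,268),(42,388)]),.046)])
print('tab top',[tojig(p) for p in plane('top',tc([(275,30),(317,48),(310,60),(267,43)]),.056)])
T=vision.get_image('top')[:,:,::-1][110:180,290:380];cv2.imwrite('pics/t1.png',cv2.resize(T,None,fx=8,fy=8,interpolation=cv2.INTER_CUBIC))
E
```

```text
pin tip [array([ 6.5, -1.1])] [array([ 4.9, -0.2])]
front face edge [array([-83.8,  55.7]), array([-88.8, -43.7]), array([ 89.5, -44.1]), array([89.6, 50.5])]
tab top [array([-136.6,  -14.8]), array([-137.9,   17. ]), array([-127.9,   16.5]), array([-125.6,  -15.6])]
```

The tab top and the pin tip both show the slide already about 7 mm out, so the tab centre is at jig x ≈ -133. I descend there.

play_rows(
  moves="-0.4 0.001 0.036 0 0 0 -0.001; -0.4 0.001 0.036 0.05 0 0 -0.001; -0.4 0.001 0.036 0.13 0 0 -0.001; -0.4 0.001 0.036 0.2 0 0 -0.001; -0.4 0.001 0.036 0.26 0 0 -0.001; -0.4 0.001 0.036 0.3 0 0 -0.001; -0.4 0.001 0.036 0.327 0 0 -0.001; -0.4 0.001 0.036 0.327 0 0 -0.001; -0.4 0.001 0.036 0.327 0 0 -0.001; -0.4 0.001 0.036 0.327 0 0 -0.001",
)

```text
t: 3.37
eef_pos: [0.666, 0.268, 0.0333]
orientation: [2.69, 1.621, 0.003]
force: [-0.4, 0.6, -0.7]
opening: 0.301
grasp_force: 0.0
```

play_rows(
  moves="-1 0 0 0 0 0 0; -1 0 0 0 0 0 0; -1 0 0 0 0 0 0; -1 0 0 0 0 0 0; -1 0 0 0 0 0 0; -1 0 0 0 0 0 0",
  grip_force=25,
)

```text
t: 3.87
eef_pos: [0.6665, 0.2675, 0.0333]
orientation: [2.69, 1.62, 0.004]
force: [2.8, 0.0, 3.6]
opening: 0.129
grasp_force: 25.0
```

```bash
python3 - <<'E'
from h import *
s=arm.get_state();print(s['t'],s['eef_pos'],s['opening'],s['force'],s['grasp_force'],tojig(s['eef_pos']))
go(np.r_[jig(-.151,(tojig(s['eef_pos'])[1])/1000),s['eef_pos'][2]],JA)
E
```

```text
3.8667 [0.66650101 0.26753298 0.03332143] 0.12899745209970848 [2.81170004 0.01397433 3.57625229] 25.00404864549637 [-135.20527503   -0.35756938]
shift [0.     0.0526 0.0001] turn [ 0.0007 -0.0006 -0.0001] deg 0.2 rows>= 0.3787703829789203 0.023638524585737314
```

play_rows(
  moves="-1 0 0.01 0 0 0 0; -1 0 0.02 0 0 0 0; -1 0 0.03 0 0 0 0; -1 0 0.04 0 0 0 0; -1 0 0.05 0 0 0 0; -1 0 0.056 0 0 0 0; -1 0 0.056 0 0 0 0; -1 0 0.056 0 0 0 0; -1 0 0.056 0 0 0 0",
  grip_force=40,
)

```text
t: 4.62
eef_pos: [0.6766, 0.2622, 0.0332]
orientation: [-2.685, -1.621, 0.007]
force: [-10.2, 1.0, 13.2]
opening: 0.125
grasp_force: 40.1
```

```bash
python3 - <<'E'
from h import *
s=arm.get_state();print(s['t'],s['eef_pos'],s['opening'],s['force'],s['grasp_force'],tojig(s['eef_pos']))
S=vision.get_image('scene')[160:230,290:400,::-1];cv2.imwrite('pics/s2.png',cv2.resize(S,None,fx=7,fy=7,interpolation=cv2.INTER_CUBIC))
E
```

```text
4.6167 [0.67655116 0.26223319 0.03320207] 0.125331627612727 [-10.15124074   1.04148122  13.16868161] 40.06574213504791 [-146.56719143   -0.36862644]
```

View pics/s2.png

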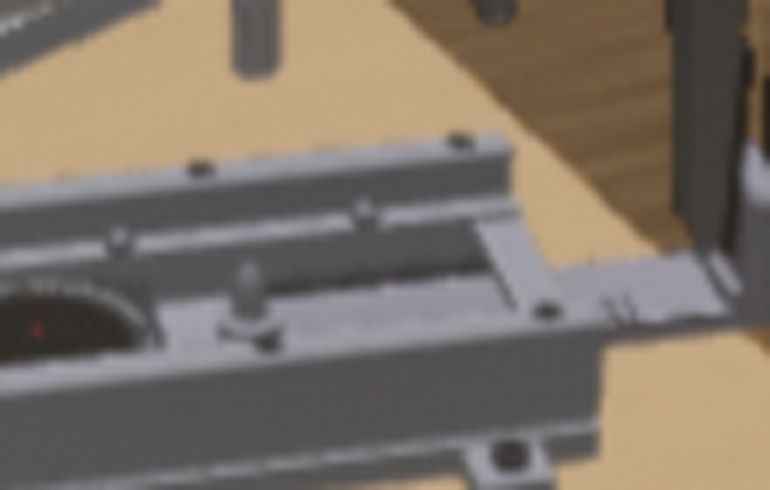

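The slide is moving: short marks show on the bar at (610,310) and (628,305), and the pin is at (250,275). It needs about 4.4 mm more.

play_rows(
  moves="-1 0 0.004 0 0 0 0; -1 0 0.008 0 0 0 0; -1 0 0.012 0 0 0 0; -1 0 0.015 0 0 0 0; -1 0 0.015 0 0 0 0; -1 0 0.015 0 0 0 0; -1 0 0.015 0 0 0 0",
)

```text
t: 5.25
eef_pos: [0.6801, 0.2603, 0.0332]
orientation: [-2.684, -1.621, 0.008]
force: [-11.0, 1.2, 13.2]
opening: 0.126
grasp_force: 40.1
```

```bash
python3 - <<'E'
from h import *
s=arm.get_state();print(s['t'],s['eef_pos'],s['opening'],s['force'],s['grasp_force'],tojig(s['eef_pos']))
S=vision.get_image('scene')[:,:,::-1];cv2.imwrite('pics/s3f.png',S);cv2.imwrite('pics/s3.png',cv2.resize(S[170:230,310:400],None,fx=8,fy=8,interpolation=cv2.INTER_CUBIC))
cv2.imwrite('pics/t3f.png',vision.get_image('top')[:,:,::-1])
E
```

```text
5.25 [0.68010319 0.26034244 0.03320032] 0.12561420965766476 [-11.0107567    1.21608561  13.20712865] 40.07858455181122 [-150.59108611   -0.35694621]
```

View pics/s3.png

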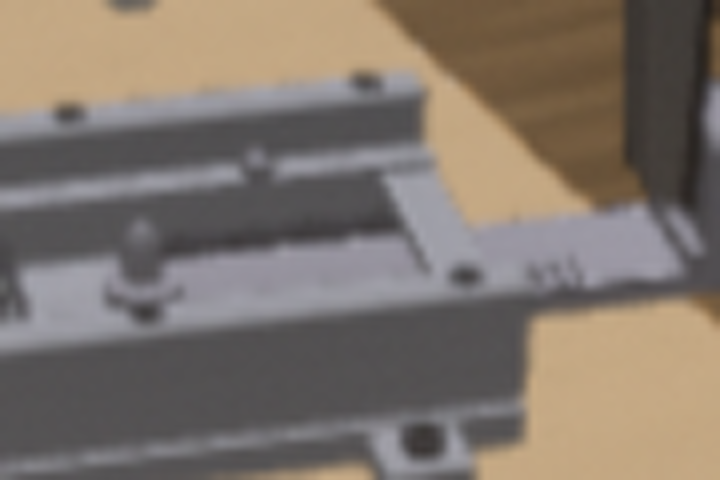

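Three short marks now show at (534,275), (552,272) and (572,268) in the crop, and the pin tip is at (142,222). The long mark isn't visible yet, so I compute jig x for these.

```bash
python3 - <<'E'
from h import *
np.set_printoptions(precision=1,suppress=True)
f=lambda L:np.array(L,float)/8+[310,170]-.44
for p in plane('scene',f([(534,272),(552,271),(572,268)]),.020):print('mark',tojig(p))
print('pin',tojig(plane('scene',f([(141,222)]),.041)[0]))
print('jig front bar px',(proj('scene',[np.r_[jig(-.09,y),.02] for y in(-.015,0,.015)])-[310,170]+.44)*8)
S=cv2.imread('pics/s3f.png');
# darkness profile along jig x on the bar at several y
g=cv2.cvtColor(S,cv2.COLOR_BGR2GRAY).astype(np.float32)
xs=np.arange(-.118,-.084,.001)
print(np.round(xs*1000))
for y in(-.012,-.006,0,.004,.008,.012):
    q=proj('scene',[np.r_[jig(x,y),.02] for x in xs]).astype(np.float32);print(y,cv2.remap(g,q[:,0],q[:,1],cv2.INTER_LINEAR).ravel().astype(int))
E
```

```text
mark [-103.5    8.6]
mark [-107.9    9. ]
mark [-113.     8.8]
pin [-8.4 -0.7]
jig front bar px [[453.5 228.1]
 [470.2 259.8]
 [487.4 292.4]]
[-118. -117. -116. -115. -114. -113. -112. -111. -110. -109. -108. -107.
 -106. -105. -104. -103. -102. -101. -100.  -99.  -98.  -97.  -96.  -95.
  -94.  -93.  -92.  -91.  -90.  -89.  -88.  -87.  -86.  -85.]
-0.012 [158 159 158 157 156 155 155 154 155 155 155 154 153 152 152 153 154 154
 154 155 156 157 156 155 156 157 158 160 160 160 160 160 159 159]
-0.006 [154 154 154 154 154 154 154 154 153 152 153 153 153 153 153 153 153 153
 153 152 153 152 152 153 153 155 157 159 159 160 160 160 160 160]
0 [154 152 149 149 151 152 152 152 151 151 151 151 151 150 150 151 151 152
 152 152 152 152 152 152 152 152 151 149 146 143 140 140 144 149]
0.004 [153 152 148 141 138 143 146 144 142 142 143 145 145 141 138 142 147 150
 153 155 156 155 155 154 152 148 141 128 114 105  98  98 100 111]
0.008 [153 151 146 141 134 130 136 139 128 119 125 130 129 127 123 120 130 141
 147 154 155 157 156 156 155 153 140 126 108  92  85  78  84  90]
0.012 [154 153 152 139 125 129 137 135 131 126 124 129 135 127 117 117 120 128
 136 141 145 146 147 148 148 147 146 139 132 124 118 113 109 114]
```

```bash
python3 - <<'E'
from h import *
np.set_printoptions(precision=1,suppress=True,linewidth=200)
for n in('t3f',):
    g=cv2.cvtColor(cv2.imread(f'pics/{n}.png'),cv2.COLOR_BGR2GRAY).astype(np.float32)
    xs=np.arange(-.126,-.076,.0015);print(np.round(xs*1000).astype(int))
    for y in(-.012,-.006,0,.004,.008,.012,.016):
        q=proj('top',[np.r_[jig(x,y),.02] for x in xs]).astype(np.float32);print(y,cv2.remap(g,q[:,0],q[:,1],cv2.INTER_LINEAR).ravel().astype(int))
T=cv2.imread('pics/t3f.png')[110:180,290:370];S=cv2.imread('pics/s3f.png')[195:215,365:400]
a=cv2.resize(T,(640,560),interpolation=cv2.INTER_CUBIC);cv2.imwrite('pics/t3.png',a)
E
```

```text
[-126 -124 -123 -122 -120 -118 -117 -115 -114 -112 -111 -109 -108 -106 -105 -103 -102 -100  -99  -97  -96  -94  -93  -91  -90  -88  -87  -85  -84  -82  -81  -79  -78  -76]
-0.012 [ 83  83  83  83  83  83  83  83  84  84  85  85  85  89  92  94  93  89  84  80  91 111 136 156 168 174 176 176 175 173 170 164 160 158]
-0.006 [ 83  84  83  83  84  83  83  84  84  84  85  87  90  97 103 104 102  95  86  80  86 105 132 153 168 174 176 175 174 173 170 165 162 161]
0 [ 83  82  83  84  84  85  85  89  94  97  98  95  91  88  87  87  86  86  83  81  86 105 132 153 168 174 176 176 176 174 170 165 161 160]
0.004 [ 82  82  82  83  83  83  84  87  96 104 106 101  94  90  87  88  87  86  83  79  89 107 134 155 169 174 176 176 175 173 170 165 161 160]
0.008 [ 83  83  82  83  83  83  83  83  84  87  88  87  85  85  85  86  86  84  81  79  88 106 133 155 167 174 175 176 176 174 170 165 160 159]
0.012 [ 89  89  88  87  87  88  87  84  85  85  83  81  81  81  81  81  79  76  73  75  81 106 131 154 167 174 176 176 175 173 171 165 158 156]
0.016 [142 140 141 139 138 138 138 136 134 129 125 120 113 109 102  92  89  90  91  92 100 118 139 156 169 174 176 176 175 174 169 161 149 138]
```

View pics/t3.png

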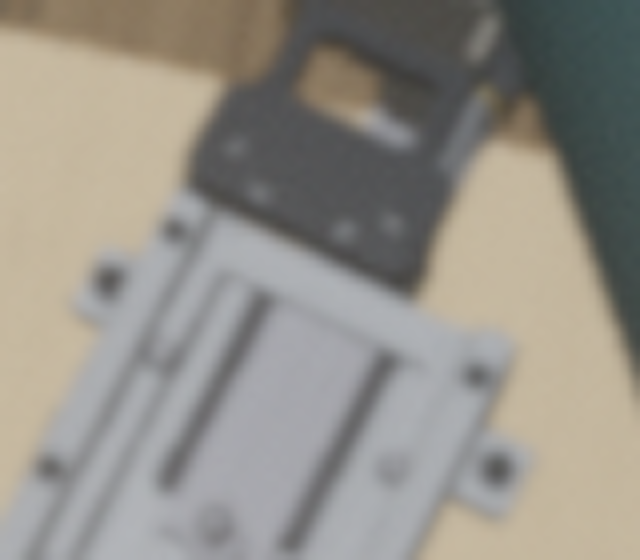

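The hand hides the bar from above. The arm reading (24.6), the pin (about 23.8) and the marks (about 23.9 mod 5) put the slide near 24 mm. I pull 1 mm more, relax the pull, and release.

play_rows(
  moves="-1 0 0.003 0 0 0 0; -1 0 0.003 0 0 0 0; -1 0 0.003 0 0 0 0; -1 0 -0.005 0 0 0 0; -1 0 -0.013 0 0 0 0; -1 0 -0.013 0 0 0 0; -1 0 -0.013 0 0 0 0",
)

```text
t: 5.93
eef_pos: [0.6808, 0.26, 0.0333]
orientation: [-2.69, -1.621, -0.002]
force: [0.8, -0.6, 6.3]
opening: 0.127
grasp_force: 40.0
```

```bash
python3 - <<'E'
from h import *
s=arm.get_state();print(s['t'],s['eef_pos'],s['opening'],s['force'],s['grasp_force'],tojig(s['eef_pos']))
E
```

```text
5.9333 [0.68079768 0.25998759 0.03328088] 0.12699264133965607 [ 0.79228617 -0.5712162   6.30304356] 40.00194489955902 [-151.37090922   -0.36776366]
```

play_rows(
  moves="-0.4 0 0 0 0 0 0; -0.4 0 0 0 0 0 0; -0.4 0 0 0 0 0 0; -0.4 0 0 0 0 0 0; -0.4 0 0 -0.1 0 0 0; -0.4 0 0 -0.2 0 0 0; -0.4 0 0 -0.32 0 0 0; 0 0 0 -0.4 0 0 0; 0 0 -0.12 -0.4 0 0 0; 0 0 -0.24 -0.4 0 0 0; 0 0 -0.36 -0.4 0 0 0; 0 0 -0.48 -0.4 0 0 0; 0 0 -0.6 -0.4 0 0 0; 0 0 -0.72 -0.4 0 0 0; 0 0 -0.72 -0.4 0 0 0; 0 0 -0.72 -0.4 0 0 0",
)

```text
t: 7.27
eef_pos: [0.4871, 0.3624, 0.152]
orientation: [-2.686, -1.627, 0.002]
force: [0.6, 0.2, -0.4]
opening: 0.499
grasp_force: 0.0
```

```bash
python3 - <<'E'
from h import *
np.set_printoptions(precision=4,suppress=True,linewidth=200)
s=arm.get_state();print(s['t'],s['eef_pos'],s['opening'],s['force'],s['q'],tojig(s['eef_pos']))
S=vision.get_image('scene')[:,:,::-1];T=vision.get_image('top')[:,:,::-1];cv2.imwrite('pics/s4f.png',S);cv2.imwrite('pics/t4f.png',T)
a=cv2.resize(T[115:185,310:370],(514,600),interpolation=cv2.INTER_CUBIC)
cv2.imwrite('pics/t4.png',a)
go(np.r_[.381,.2695,.10],np.radians(165.5))
go(np.r_[.381,.2695,.019],np.radians(165.5))
E
```

```text
7.2667 [0.4871 0.3624 0.152 ] 0.49859678196582635 [ 0.6281  0.1846 -0.3651] [-1.036   0.4873  0.453   1.7901 -0.2612  0.9244 -0.9514] [67.7758 -0.3883]
shift [-0.4366 -0.1809  0.1742] turn [ 0.0002  0.0001 -0.0744] deg 13.4 rows>= 3.6231257310616503 1.870302429081237
shift [-0.4365 -0.1811  0.4442] turn [ 0.0002  0.0001 -0.0744] deg 13.4 rows>= 4.6659212798655005 1.870302429081237
```

View pics/t4.png

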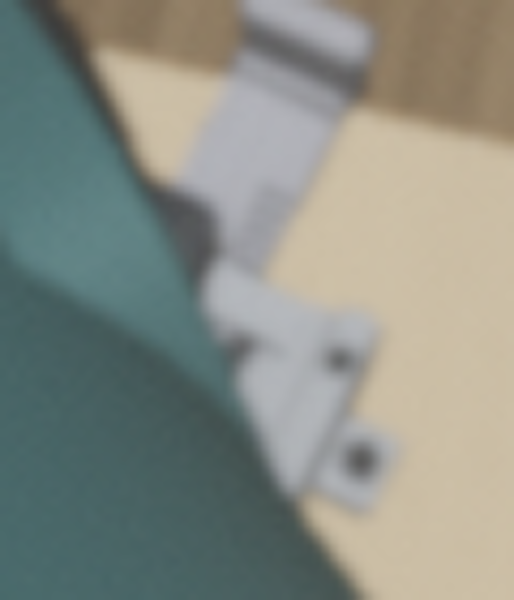

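The top crop shows the released slide: tab top face about (310,28), a darker band of marks on the bar from about (265,190) to (245,235), and the jig front edge near (240,265). I work the numbers out from both views.

```bash
python3 - <<'E'
from h import *
np.set_printoptions(precision=1,suppress=True,linewidth=220)
s=600/70.
f=lambda L:np.array(L,float)/s+[310,115]-.44
print([tojig(p) for p in plane('top',f([(265,190),(245,240)]),.02)],[tojig(p) for p in plane('top',f([(243,25),(240,15),(368,78),(385,35),(250,0)]),.056)])
for n,c in(('s4f','scene'),('s3f','scene'),('t4f','top')):
    g=cv2.cvtColor(cv2.imread(f'pics/{n}.png'),cv2.COLOR_BGR2GRAY).astype(np.float32)
    xs=np.arange(-.119,-.084,.001);print(n,np.round(xs*1000).astype(int))
    for y in(-.012,-.008,-.004,0,.004,.008,.012):
        q=proj(c,[np.r_[jig(x,y),.02] for x in xs]).astype(np.float32);print(y,cv2.remap(g,q[:,0],q[:,1],cv2.INTER_CUBIC).ravel().astype(int))
    # tab top & pin profile
    if c=='scene':
        xs=np.arange(-.170,-.135,.001)
        for y in(.0,.01):
            q=proj(c,[np.r_[jig(x,y),.056] for x in xs]).astype(np.float32);print('tab',y,cv2.remap(g,q[:,0],q[:,1],cv2.INTER_CUBIC).ravel().astype(int))
        xs=np.arange(-.030,.01,.001)
        for z in(.030,.034,.037):
            q=proj(c,[np.r_[jig(x,0),z] for x in xs]).astype(np.float32);print('pin',z,cv2.remap(g,q[:,0],q[:,1],cv2.INTER_CUBIC).ravel().astype(int))
E
```

```text
[array([-115.,    6.]), array([-100.4,    7.4])] [array([-141.1,  -14.7]), array([-143.2,  -16.6]), array([-142.6,   20. ]), array([-155. ,   18.9]), array([-147.9,  -16.1])]
s4f [-119 -118 -117 -116 -115 -114 -113 -112 -111 -110 -109 -108 -107 -106 -105 -104 -103 -102 -101 -100  -99  -98  -97  -96  -95  -94  -93  -92  -91  -90  -89  -88  -87  -86  -85]
-0.012 [150 153 154 152 151 150 150 150 150 150 150 149 149 148 148 147 147 147 147 147 148 150 151 151 149 149 151 154 156 156 156 155 155 154 154]
-0.008 [150 150 150 150 150 150 150 150 149 149 148 148 149 150 149 148 148 148 147 147 147 148 148 147 146 145 148 152 155 156 156 155 154 154 155]
-0.004 [150 150 150 150 150 150 149 149 148 148 148 148 148 149 148 148 148 148 148 148 148 148 147 147 147 150 153 155 155 155 154 154 154 154 154]
0 [149 149 148 145 144 145 145 144 144 146 147 148 147 146 145 146 147 147 148 148 147 147 146 146 147 149 149 148 146 141 136 134 136 141 147]
0.004 [149 147 146 142 138 138 143 144 139 137 142 146 146 142 136 132 136 142 146 150 151 152 152 152 152 150 147 137 124 108  96  90  86  91 101]
0.008
[... 3654 characters left out ...]
175 175 175 174 171 166 156 147 135 122 109  99  94  93  90  87  85  84  84  85  86  87  88  88  90  93  96 100]
0 [177 177 177 177 177 177 177 176 176 175 175 174 173 172 168 163 155 150 144 135 127 118 110 103  96  90  87  87  88  89  87  86  87  87  89]
0.004 [176 174 172 170 169 168 168 168 168 168 167 167 168 168 167 167 166 164 162 160 157 153 148 141 137 138 142 147 148 148 152 153 152 150 145]
0.008 [174 170 165 161 158 158 159 158 157 156 156 158 157 156 155 155 156 157 157 155 155 155 155 154 154 157 162 169 175 178 179 180 180 180 180]
0.012 [171 169 164 161 158 158 159 159 158 157 158 159 160 160 158 158 158 159 159 158 158 158 157 156 154 155 161 167 174 179 181 183 183 183 182]
```

Marks are at -115.2, -110 and -104.6 and the pin is at about -9.8, so the slide sits at about 25 mm. Next is the plate.

play_rows(
  moves="-0.3 -0.1 -0.05 0 0 0 -0.02; -0.3 -0.21 -0.09 0 0 0 -0.04; -0.3 -0.32 -0.13 0.04 0 0 -0.06; -0.3 -0.41 -0.17 0.1 0 0 -0.0744; -0.3 -0.4365 -0.181 0.174 0 0 -0.0744; -0.3 -0.4365 -0.181 0.174 0 0 -0.0744; -0.3 -0.4365 -0.181 0.174 0 0 -0.0744; -0.3 -0.4365 -0.181 0.174 0 0 -0.0744",
)

```text
t: 8.03
eef_pos: [0.3828, 0.2706, 0.101]
orientation: [2.485, 1.921, 0.004]
force: [0.9, 0.9, 0.5]
opening: 0.346
grasp_force: 0.0
```

```bash
python3 - <<'E'
from h import *
np.set_printoptions(precision=4,suppress=True,linewidth=200)
s=arm.get_state();print(s['t'],s['eef_pos'],s['opening'],s['force'],s['q'])
go(np.r_[.381,.2695,.0195],np.radians(165.5))
E
```

```text
8.0333 [0.3828 0.2706 0.101 ] 0.346329147994388 [0.9344 0.8857 0.4794] [-1.0278  0.3424  0.4012  2.151  -0.2086  0.6817 -0.7395]
shift [-0.0054 -0.0053  0.2715] turn [ 0.0007 -0.0005 -0.0004] deg 0.2 rows>= 1.9539394518606406 0.02342121151695042
```

play_rows(
  moves="-0.3 -0.005 -0.005 0.06 0 0 0; -0.3 -0.005 -0.005 0.13 0 0 0; -0.3 -0.005 -0.005 0.2 0 0 0; -0.3 -0.005 -0.005 0.25 0 0 0; -0.3 -0.005 -0.005 0.27 0 0 0; -0.3 -0.005 -0.005 0.27 0 0 0; -1 -0.005 -0.005 0.27 0 0 0; -1 -0.005 -0.005 0.27 0 0 0; -1 -0.005 -0.005 0.27 0 0 0; -1 -0.005 -0.005 0.27 0 0 0; -1 -0.005 -0.005 0.27 0 0 0; -1 -0.005 -0.005 0.27 0 0 0",
  grip_force=45,
)

```text
t: 9.03
eef_pos: [0.3798, 0.2697, 0.0201]
orientation: [2.484, 1.924, 0.005]
force: [1.9, -0.5, 6.5]
opening: 0.19
grasp_force: 45.0
```

play_rows(
  moves="-1 0 0 -0.05 0 0 0; -1 0 0 -0.12 0 0 0; -1 0 0 -0.2 0 0 0; -1 0 0 -0.26 0 0 0; -1 0 0 -0.27 0 0 0; -1 0 0 -0.27 0 0 0; -1 0 0 -0.27 0 0 0",
)

```text
t: 9.62
eef_pos: [0.3775, 0.2687, 0.0992]
orientation: [-2.483, -1.925, 0.002]
force: [-0.8, -0.6, -3.5]
opening: 0.193
grasp_force: 45.0
```

```bash
python3 - <<'E'
from h import *
np.set_printoptions(precision=4,suppress=True,linewidth=200)
s=arm.get_state();print(s['t'],s['eef_pos'],s['opening'],s['force'],s['q'],s['grasp_force'])
cv2.imwrite('pics/s5f.png',vision.get_image('scene')[:,:,::-1])
for x in(.0,-.010):
  for z in(.1,.07):go(np.r_[jig(x),z],JA)
E
```

```text
9.6167 [0.3775 0.2687 0.0992] 0.1933682387279285 [-0.8195 -0.5542 -3.47  ] [-1.0366  0.3401  0.4069  2.1614 -0.2123  0.6786 -0.7362] 44.99893605709076
shift [ 0.3409  0.4953 -0.0052] turn [-0.0004  0.0007  0.0745] deg 13.4 rows>= 4.325988781003927 1.8736448568769004
shift [0.3411 0.4954 0.0948] turn [-0.0004  0.0007  0.0745] deg 13.4 rows>= 4.3808604151087565 1.8736448568769004
shift [ 0.3332  0.5277 -0.0053] turn [-0.0004  0.0007  0.0745] deg 13.4 rows>= 4.49011592636322 1.8736448568769004
shift [0.3334 0.5279 0.0947] turn [-0.0004  0.0007  0.0745] deg 13.4 rows>= 4.543005621334368 1.8736448568769004
```

```bash
cat > pm.py <<'E'
from h import *
import sys
np.set_printoptions(precision=4,suppress=True,linewidth=200)
def meas(tag,ang,grab=True,dz=.0201):
    s=arm.get_state();p=s['eef_pos'];y=Ro.from_rotvec(s['orientation']).as_matrix()[:,1];a=np.arctan2(y[1],y[0])
    if np.cos(a-ang)<0:a+=np.pi
    u=np.array([np.cos(a),np.sin(a)]);v=np.array([-u[1],u[0]]);zb=p[2]-dz
    print('tcp',p,'yaw',np.degrees(a)%360,'jig',tojig(p),'under z',zb,s['force'])
    L=[(-45,27,14),(-45,-27,14),(40,10,17),(40,-10,17)]
    X=np.array([np.r_[p[:2]+u*x/1e3+v*w/1e3,zb+z/1e3] for x,w,z in L])
    for n in('scene','top'):
        im=cv2.imread(f'pics/{tag}_{n}.png') if not grab else vision.get_image(n)[:,:,::-1].copy()
        if grab:cv2.imwrite(f'pics/{tag}_{n}.png',im)
        q0=proj(n,X);q=np.array([dark(im,dark(im,r,4),3) for r in q0])
        for l,r0,r,Xi in zip(L,q0,q,X):
            w=plane(n,[r],Xi[2])[0][:2]-p[:2];print(n,l,r0,r,'plate-frame mm',np.array([w@u,w@v])*1e3)
if __name__=='__main__':meas(sys.argv[1],np.radians(float(sys.argv[2])))
E
python3 pm.py p1 165.5
python3 - <<'E'
import cv2,numpy as np
a=cv2.resize(cv2.imread('pics/p1_scene.png')[150:300,200:390],(760,600),interpolation=cv2.INTER_CUBIC)
cv2.imwrite('pics/p1v.png',a)
E
```

```text
tcp [0.3774 0.2684 0.0988] yaw 165.55450390570687 jig [120.8054 133.965 ] under z 0.07874617371325482 [ 0.4006  0.1813 -2.3748]
scene (-45, 27, 14) [297.1064 224.1987] [296.856  224.6028] plate-frame mm [-44.2304  27.8525]
scene (-45, -27, 14) [284.6338 207.246 ] [283.7168 206.8317] plate-frame mm [-44.0909 -28.8279]
scene (40, 10, 17) [240.9512 230.5707] [240.5729 231.6354] plate-frame mm [41.3252 12.4355]
scene (40, -10, 17) [237.19   223.7915] [236.7553 224.8617] plate-frame mm [41.4357 -7.4734]
top (-45, 27, 14) [365.5163 237.3576] [369.4737 240.8947] plate-frame mm [-39.9593  36.1557]
top (-45, -27, 14) [339.0092 231.1182] [339.0092 231.1182] plate-frame mm [-45. -27.]
top (40, 10, 17) [347.7472 277.7276] [351.8    274.5667] plate-frame mm [32.2425 16.3449]
top (40, -10, 17) [337.7588 275.3433] [337.7588 275.3433] plate-frame mm [ 40. -10.]
```

play_rows(
  moves="-1 0.06 0.09 0 0 0 0.015; -1 0.13 0.19 0 0 0 0.03; -1 0.19 0.29 0 0 0 0.045; -1 0.26 0.4 0.01 0 0 0.06; -1 0.32 0.5 0.03 0 0 0.0745; -1 0.333 0.528 0.06 0 0 0.0745; -1 0.333 0.528 0.065 0 0 0.0745; -1 0.333 0.528 0.065 0 0 0.0745; -1 0.333 0.528 0.065 0 0 0.0745",
)

```text
t: 10.52
eef_pos: [0.5548, 0.3254, 0.0793]
orientation: [-2.691, -1.621, 0.006]
force: [0.4, 0.1, -3.0]
opening: 0.187
grasp_force: 45.0
```

```bash
python3 pm.py p2 152.14; python3 - <<'E'
import cv2
a=cv2.resize(cv2.imread('pics/p2_scene.png')[130:240,260:400],(763,600),interpolation=cv2.INTER_CUBIC)
cv2.imwrite('pics/p2v.png',a)
E
```

```text
tcp [0.5548 0.3254 0.0793] yaw 152.14474002145894 jig [-9.4332  0.6558] under z 0.059151403550097355 [ 0.4246  0.0696 -3.0032]
scene (-45, 27, 14) [354.9443 187.4941] [354.5892 187.9757] plate-frame mm [-43.9323  28.5383]
scene (-45, -27, 14) [347.8516 173.5214] [347.3006 173.9144] plate-frame mm [-43.5964 -25.7133]
scene (40, 10, 17) [307.476  186.4547] [306.0285 185.0747] plate-frame mm [41.7366  4.5102]
scene (40, -10, 17) [305.6275 181.1311] [305.0244 182.2143] plate-frame mm [41.7735 -6.2548]
top (-45, 27, 14) [338.0249 158.202 ] [338.0249 158.202 ] plate-frame mm [-45.  27.]
top (-45, -27, 14) [315.1046 147.0909] [315.1046 147.0909] plate-frame mm [-45. -27.]
top (40, 10, 17) [312.4381 189.9748] [312.4381 189.9748] plate-frame mm [40. 10.]
top (40, -10, 17) [303.8263 185.7014] [303.8263 185.7014] plate-frame mm [ 40. -10.]
```

View pics/p2v.png

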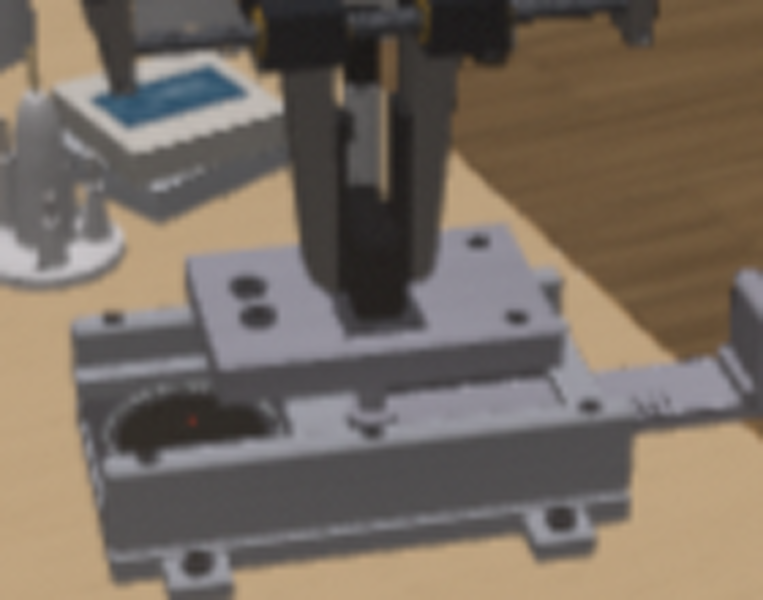

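The plate hovers squarely over the nest with its bushes ((248,287), (259,317)) at the lens end. The slide marks at about (650,400) are unchanged. The lateral offset is uncertain to about 1 mm, so I lower gently and go by feel.

play_rows(
  moves="-1 0.004 0.003 0.01 0 0 0; -1 0.004 0.003 0.025 0 0 0; -1 0.004 0.003 0.035 0 0 0; -1 0.004 0.003 0.044 0 0 0; -1 0.004 0.003 0.05 0 0 0; -1 0.004 0.003 0.055 0 0 0; -1 0.004 0.003 0.055 0 0 0; -1 0.004 0.003 0.055 0 0 0",
)

```text
t: 11.28
eef_pos: [0.5581, 0.3264, 0.0639]
orientation: [2.691, 1.621, -0.001]
force: [-0.2, -0.7, -1.5]
opening: 0.188
grasp_force: 45.0
```

```bash
cat > st.py <<'E'
from h import *
np.set_printoptions(precision=4,suppress=True,linewidth=200)
s=arm.get_state();R=Ro.from_rotvec(s['orientation']).as_matrix();f=s['force'];print('t',s['t'],'jig',tojig(s['eef_pos']),'under',s['eef_pos'][2]-.0201,'Fjig',f[:2]@U,f[:2]@V,f[2],'tau',s['torque'],'yaw',np.degrees(np.arctan2(-R[1,1],-R[0,1]))%360,'zax',R[:,2],'open',s['opening'])
E
python3 st.py
```

```text
t 11.2833 jig [-11.8547  -1.747 ] under 0.0437561639528962 Fjig -0.16115216221005974 0.6573560674859827 -1.4865966125114416 tau [-0.3063  0.1765 -0.0654] yaw 152.1135309141634 zax [-0.0001 -0.0004 -1.    ] open 0.1880063010690445
```

play_rows(
  moves="-1 -0.003 -0.002 0.003 0 0 0; -1 -0.007 -0.005 0.006 0 0 0; -1 -0.01 -0.005 0.006 0 0 0; -1 -0.012 -0.005 0.006 0 0 0; -1 -0.012 -0.005 0.006 0 0 0; -1 -0.012 -0.005 0.006 0 0 0",
)

```text
t: 11.78
eef_pos: [0.5553, 0.3254, 0.0623]
orientation: [-2.69, -1.621, -0.002]
force: [1.3, 3.8, -5.5]
opening: 0.192
grasp_force: 45.0
```

```bash
python3 st.py
```

```text
t 11.7833 jig [-9.8544  0.4466] under 0.04215695072698347 Fjig 0.6302515800327382 -3.985298231994501 -5.479196725269825 tau [ 0.9758 -0.3237  0.0159] yaw 152.15145721101814 zax [ 0.0008  0.0014 -1.    ] open 0.1922737236628306
```

Cheek contact showed on both sides (at about +0.45 and -1.7), so the plate is in the slot with its centre near y = -0.6. I centre it and lower onto the pin.

play_rows(
  moves="-1 0.004 0.002 0 0 0 0; -1 0.008 0.002 0 0 0 0; -1 0.008 0.002 0 0 0 0; -1 0.008 0.002 0.006 0 0 0; -1 0.008 0.002 0.012 0 0 0; -1 0.008 0.002 0.018 0 0 0; -1 0.008 0.002 0.018 0 0 0; -1 0.008 0.002 0.018 0 0 0",
)

```text
t: 12.45
eef_pos: [0.5566, 0.326, 0.0565]
orientation: [2.691, 1.621, -0.001]
force: [0.5, -0.4, -3.5]
opening: 0.194
grasp_force: 45.0
```

```bash
python3 st.py
```

```text
t 12.45 jig [-10.7542  -0.6692] under 0.0364399158536937 Fjig -0.5805660034234691 0.13359386524354264 -3.4529668046782938 tau [-0.0236  0.1395  0.0085] yaw 152.12525480261374 zax [-0.0004 -0.0004 -1.    ] open 0.19390931688109217
```

play_rows(
  moves="-1 0 0 0.006 0 0 0; -1 0 0 0.012 0 0 0; -1 0 0 0.018 0 0 0; -1 0 0 0.024 0 0 0; -1 0 0 0.024 0 0 0; -1 0 0 0.024 0 0 0",
)

```text
t: 12.95
eef_pos: [0.5572, 0.3263, 0.0507]
orientation: [-2.691, -1.621, -0.001]
force: [-2.7, -1.2, 6.8]
opening: 0.19
grasp_force: 45.0
```

```bash
python3 st.py
```

```text
t 12.95 jig [-11.0803  -1.205 ] under 0.03062233928714253 Fjig 1.820948074098296 2.3363443609919754 6.842473701352236 tau [-0.4364  0.7695 -0.0124] yaw 152.1243140437752 zax [ 0.0004  0.0007 -1.    ] open 0.19020157210506158
```

play_rows(
  moves="-1 -0.001 -0.001 0.004 0 0 0; -1 -0.002 -0.001 0.008 0 0 0; -1 -0.002 -0.001 0.01 0 0 0; -1 -0.002 -0.001 0.01 0 0 0; -1 -0.002 -0.001 0.01 0 0 0; -1 -0.002 -0.001 0.01 0 0 0",
  grip_force=60,
)

```text
t: 13.45
eef_pos: [0.5571, 0.3263, 0.0501]
orientation: [-2.69, -1.62, -0.003]
force: [-6.9, -3.8, 20.7]
opening: 0.185
grasp_force: 60.0
```

```bash
python3 st.py; python3 - <<'E'
from h import *
np.set_printoptions(precision=1,suppress=True,linewidth=220)
S=vision.get_image('scene')[:,:,::-1];cv2.imwrite('pics/s9f.png',S)
# slide marks again
for n in('s4f','s9f'):
    g=cv2.cvtColor(cv2.imread(f'pics/{n}.png'),cv2.COLOR_BGR2GRAY).astype(np.float32);xs=np.arange(-.119,-.098,.001)
    for y in(.008,.011):
        q=proj('scene',[np.r_[jig(x,y),.02] for x in xs]).astype(np.float32);print(n,y,cv2.remap(g,q[:,0],q[:,1],cv2.INTER_CUBIC).ravel().astype(int))
# plate top features vs expected home (plate origin jig -10,0, z .030)
L=[(-45,27,14),(-45,-27,14),(40,10,17),(40,-10,17)]
im=cv2.imread('pics/s9f.png')
for x,w,z in L:
    X=np.r_[jig(-.010+x/1e3,w/1e3),.03+z/1e3];q0=proj('scene',[X])[0];q=dark(im,dark(im,q0,3),3);print((x,w),q0,q,tojig(plane('scene',[q],X[2])[0])-[x-10,w])
E
```

```text
t 13.45 jig [-11.063   -1.1656] under 0.029988722896856362 Fjig 4.28057948967008 6.569287094967682 20.69294481565075 tau [-0.8517  1.5666 -0.0429] yaw 152.12541840039208 zax [ 0.0011  0.0023 -1.    ] open 0.18488605582212156
s4f 0.008 [148 149 144 130 121 127 137 138 135 132 131 135 137 131 124 122 126 133 140 146 150]
s4f 0.011 [149 149 150 143 128 122 133 137 126 114 111 114 120 121 109 106 118 132 137 140 143]
s9f 0.008 [149 149 143 129 120 126 136 137 134 130 130 136 138 132 125 123 127 133 139 146 150]
s9f 0.011 [150 150 149 142 127 122 133 137 125 113 110 114 120 120 110 107 118 132 136 140 143]
(-45, 27) [354.7 200.8] [354.6 200.7] [ 0.2 -0.3]
(-45, -27) [347.8 186.4] [347.6 186.3] [ 0.2 -0.5]
(40, 10) [308.1 199.8] [307.9 200.5] [0.8 2.3]
(40, -10) [306.3 194.3] [306.1 195. ] [0.8 2.3]
```

The plate is home: underside at 30.0 mm against a 30 mm seat, pressed with about 20 N. The slide marks haven't moved, and the plate holes are within 0.5 mm of where they should be when seated.

```bash
python3 -c "
from cell import workorder;print(workorder.job_done())"
```

```text
the job is handed in; nothing more can be done
None
```

I pulled the pin slide to about 25 mm, fitted the bush plate over the locating pin and pressed it fully home, then handed the job in at about 13.5 s with the arm still holding it at about 20 N; I read the slide from the short marks, pin and arm position, as I never saw the long mark itself.

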